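# Unlatch the charged battery pack and stand it in the tray

### The arm

A 6-joint arm with a two-finger parallel gripper is mounted at the origin on the work surface. World frame = base frame: x ahead of the robot, y to its left, z up, the work surface at z = 0. Lengths are in m, angles in rad, forces in N, time in s.
With the tool pointing down it reaches from about 0.35 to 0.775 m from the base axis. Payload 5.5 kg.
Tool frame: the origin (TCP) lies between the finger pads; the fingertips stand 11 mm ahead of it and the grasp point (between the pads) lies 8 mm behind it (tips_ahead is the distance from the TCP to the fingertips, in m); z points along the fingers, y is the line along which they close (so a half turn about z gives the same grasp; the last joint's range is limited). The gripper opens to 85 mm and grips with 20 to 120 N. Pads are 22 mm wide; open, the fingers measure 114 mm over their backs; the gripper's body (76 mm by 85 mm) begins 54 mm behind the grasp point. The pads swing forward as they close: fully open they stand 13 mm farther back than shut.
Start: joints at [-1.464, 0.313, 0.046, 1.304, 0, 1.431], TCP at [0.14, -0.558, 0.242] pointing down, gripper open.
Joint ranges: [-2.76, 2.76], [-0.86, 1.69], [-1.03, 1.26], [-2.2, 2.34], [-1.47, 1.5], [-3.14, 3.14]. Speed limits (rad/s): [2.57, 2.57, 3.14, 3.14, 3.14, 3.14].

### API

Orientations are given as a unit quaternion [w, x, y, z].
In Python, from workcell import * gives the robot as it stands. The module is installed in compiled form; this text tells all that it offers.
- The arm moves only by the tool jog_arm, never from a script. Its argument "moves" is a list of rows, each an object with "fingers": the closure, from 0 (fully open) to 1 (shut); "slide": the shift along the tool's x, y, z in mm, a list of three; "angular": the turn, a rotation vector about the tool's x, y, z in degrees, a list of three. A call has 1 to 10 rows; each row is the pose to reach, as a shift and turn from the pose commanded when the call began, along the tool's axes at that moment; what a row does not reach only later rows make up. A row lasts 1/12 s, in which the tool goes at most 41.7 mm and 7.16 degrees, less where a joint would pass 70% of its speed; a pose out of reach is approached as far as the arm can. A call with a gripper value outside its range is refused whole. The fingers move at their own pace and stop on an object; "squeeze" is the grip in N (left out, the last holds). Time passes only in rows, so rows that repeat a pose let the fingers close. It gives the time, the measured TCP pose, the force, the opening and the grip force at its end, in the units of the state.
- get_state(): the state, without advancing time (a new reading comes with each control period).
- read_camera(name): name is "scene" or "top"; returns a dict with "color" (384x512x3 uint8, red, green, blue), "fovy" (degrees; the focal length in pixels is half the picture's height over the tangent of half this angle, whatever the lens; pixels are square), "cx", "cy" (the principal point, pixels), "world_from_camera" (4x4, takes a point from camera to world coordinates). Camera axes: x right, y down, z forward; pixel columns grow to the right and rows downward; lengths in m; the calibration is good to about 2 mm. A picture is of the moment at which its call begins. There is no depth.
- hand_in(): hands the job in; it is judged then, once.
Trained networks look in a picture, given as the dict that the camera call returned (one of the last four; its "shot" number tells which), for a name from the list of things; names that differ only in an ending like _2 or _b are one class to them, and where a whole thing is asked for, a point or a joint stands for the part that bears it (a point fixed in the world has none). Each returns a list of dicts, best first, with "p" (0 to 1); they miss things now and then, are a little off and sometimes report something else, mostly with a low value. They report only what shows in the picture. A call takes as long as a camera call. They do not tell look-alikes from the thing itself.
- look_for(target, picture): "point" ([column, row] in pixels, amid what is visible of it).
- tip_of(target, picture): "point" ([column, row] in pixels: a listed point, or the origin of a listed thing).
The state is a dict: "clock": time; "joint_pos": joint angles; "qvel": joint speeds; "tau": joint torques, N m; "tcp_pos": TCP position; "orientation": TCP orientation; "wrist_force": force on the tool from outside, world axes, zero at the start; "ft_torque": the same for the moment, N m; "finger_gap": finger opening in m; "grip_force": force on a finger pad.
Only numpy, scipy, OpenCV 4.12 (cv2) and the standard library are available. Lean on these libraries where they do the work, as an engineer would, in place of code of your own. Each camera call takes 0.05 s, during which the arm holds its last target. There are 200 camera calls.

### The job

The battery pack in the bench charging dock is charged: press its orange snap tab in, lift the pack out of the dock and stand it upright in the white tray, then let go. The latch lets go only at one part-way press of the tab, too little or too much and it stays caught, so squeeze a little deeper at a time while pulling up lightly until you feel it come free; never wrench or tug the pack hard against the dock, do not crush it, and set it down gently. Leave the bottle, the blower and the screwdriver where they are.

Things in the scene. Friction and masses are not known exactly. Their poses are not given: they have to be found in the camera images.
- pack: Black battery pack, green top, 0.23-0.48 kg, loose, latched upright in the dock. Origin: centre of underside; z up, 80 mm tall, 60 mm wide in y. Below z 38 mm it spans x -21 to +21 mm, above that only x +5 to +21 mm: there the orange tab stands on the -x side. Over 45 N per finger crushes it; over 20 N between pack and dock harms the latch; setting down over 30 N is banging.
- pack_grip_face (a point): Middle of the pack's flat back face, which looks to +x: x +21, y 0, z 60 mm in the pack's frame, axes as the pack's. One finger goes here, the other on the button, closing along the pack's x (45 mm apart with the tab at rest, 27 mm fully pressed). The tab's spring alone grips enough to lift the pack. Fingers off-centre shove the pack against the dock: felt as a sideways force.
- pack_button (a point): Middle of the outer face of the orange push button at rest: x -24, y 0, z 60 mm in the pack's frame (the point stays with the pack, not the tab). A plate 24 mm wide (y), z 44 to 75 mm, looking to -x. Pressed to +x it slides the whole tab in against a spring: 7 N to start, 0.5 N more per mm, 16 N at the stop after 18 mm.
- pack_hook (a point): Top of the hook on the tab's foot, at rest: x -16, y 0, z 20 mm in the pack's frame. It is caught under a gate inside the dock and can pass up only through a gap: at a press of somewhere between 3 and 14 mm, right to about 1 mm, different each time, unseen and unmeasured. Pressed less or more it is caught: pull up lightly (3 to 6 N over the weight) while pressing deeper 1 mm at a time till it comes.
- dock: Grey charging dock, black foot, fixed. Origin: centre of the pocket, at bench level; axes as the seated pack's. Pocket 44 (x) by 62.4 mm (y), floor at z 6, rim at z 40 mm, walls 8 mm thick. The pack has about 1 mm play sideways and 1.5 mm of lift before its hook meets the gate; once through the gap, after 17 mm of lift, nothing holds it. A console 26 mm high reaches to x +72 mm, the foot to x -45 mm, both within y +-46 mm.
- tray: White open tray, fixed to the bench, 150 (x) by 190 mm (y) outside, walls 5 mm thick and 28 mm high. Origin: centre of its underside at bench level; its floor lies 5 mm above the origin.
- bottle: Cleaner bottle, 40 mm across, 130 mm tall, standing loose; origin at the centre of its underside. Leave it alone.
- blower: Green dust blower bulb, 52 mm across, 82 mm tall, standing loose; origin at the centre of its underside. Leave it alone.
- driver: Red-handled screwdriver 150 mm long, lying along its own x, loose; origin at its middle. Leave it alone.
Mind the look-alikes: they are no part of the job. Leave any yellow look-alike of the pack alone. Leave any purple look-alike of the dock alone.

How it is judged:
By the outcome, as a careful person would: the job done as asked, in the order asked, and still so for the second after the job is handed in, with the robot touching nothing.
It also fails if it takes over 69 s, if anything falls off the work surface, if the arm or the gripper's body presses on something with over 40 N, if the wrist force passes 120 N, or if a joint passes its speed limit or range.

## Working session

There is one attempt and no reset: what is moved stays moved. The work goes in short steps, Python scripts to look and compute and a tool call to move; the robot and the scene stay as the last step left them, time stands still between calls to the robot, and variables do not carry over. Pictures are saved under pics/ and viewed, at most 10 in all, crops included, and the job is handed in when it is done.

Besides the shell and the picture viewer there is one more tool, called after ">>>" as name([rows], argument=value, ...), one row to a line, values as JSON. jog_arm: Moves the arm, as the interface text tells. Its arguments: {"type":"object","properties":{"moves":{"type":"array","items":{"type":"object","properties":{"fingers":{"type":"number"},"slide":{"type":"array","items":{"type":"number"}},"angular":{"type":"array","items":{"type":"number"}}}}},"squeeze":{"type":"number"}},"required":["moves"]}

```bash
mkdir -p pics; cat > h.py <<'E'
from workcell import *
import numpy as np, cv2
def ray(pic,p):
    f=pic["color"].shape[0]/2/np.tan(np.radians(pic["fovy"])/2)
    T=np.array(pic["world_from_camera"]); d=T[:3,:3]@np.array([(p[0]-pic["cx"])/f,(p[1]-pic["cy"])/f,1]); return T[:3,3],d
def at_z(pic,p,z):
    o,d=ray(pic,p); return o+d*(z-o[2])/d[2]
def proj(pic,X):
    f=pic["color"].shape[0]/2/np.tan(np.radians(pic["fovy"])/2)
    T=np.linalg.inv(np.array(pic["world_from_camera"])); c=T[:3,:3]@np.array(X)+T[:3,3]; return [pic["cx"]+f*c[0]/c[2],pic["cy"]+f*c[1]/c[2]]
def tri(a,p,b,q):
    A=[];B=[]
    for pic,x in((a,p),(b,q)):
        o,d=ray(pic,x); d/=np.linalg.norm(d); P=np.eye(3)-np.outer(d,d); A.append(P);B.append(P@o)
    X=np.linalg.lstsq(np.vstack(A),np.hstack(B),rcond=None)[0]; return X
def save(pic,n): cv2.imwrite("pics/"+n,pic["color"][:,:,::-1])
E
python3 - <<'E'
from h import *
np.set_printoptions(precision=4,suppress=True)
s=read_camera("scene");t=read_camera("top")
cv2.imwrite("pics/a.png",np.vstack([s["color"],t["color"]])[:,:,::-1][:, :]) 
im=np.hstack([s["color"],t["color"]]);im=cv2.resize(im,(800,300));
save(s,"s0.png");save(t,"t0.png")
for n in["pack","dock","tray","bottle","blower","driver","pack_button","pack_grip_face","pack_hook"]:
    for nm,pic in(("s",s),("t",t)):
        print(n,nm,[(np.round(r["point"],1).tolist(),round(r["p"],2)) for r in tip_of(n,pic)[:3]])
print(s["world_from_camera"],t["world_from_camera"],s["fovy"],t["fovy"])
print(get_state())
E
```

```text
pack s [([166.1, 246.4], 0.98), ([186.3, 185.5], 0.91), ([218.7, 213.4], 0.74)]
pack t [([281.5, 224.9], 0.6), ([342.3, 212.6], 0.59), ([108.1, 225.0], 0.46)]
dock s [([215.5, 217.1], 0.72), ([117.3, 211.5], 0.61)]
dock t [([284.1, 225.3], 0.78), ([376.7, 284.7], 0.74)]
tray s [([346.7, 162.7], 0.56)]
tray t [([107.9, 223.8], 0.58)]
bottle s [([297.7, 247.8], 0.64)]
bottle t [([229.9, 148.3], 0.91)]
blower s [([298.8, 225.4], 0.48)]
blower t [([207.2, 173.5], 0.78)]
driver s [([267.9, 172.4], 0.54)]
driver t [([201.1, 249.4], 0.72)]
pack_button s [([178.0, 172.2], 0.84), ([172.1, 237.9], 0.81), ([207.0, 199.1], 0.73)]
pack_button t [([290.9, 229.8], 0.96), ([305.5, 286.5], 0.91), ([341.6, 201.5], 0.62)]
pack_grip_face s [([221.9, 204.0], 0.97), ([189.6, 167.8], 0.63), ([155.8, 234.2], 0.61)]
pack_grip_face t [([288.1, 286.6], 0.97), ([354.2, 219.3], 0.83)]
pack_hook s [([181.1, 181.6], 0.98), ([210.6, 210.0], 0.82), ([173.8, 246.2], 0.67)]
pack_hook t [([289.1, 232.5], 0.87), ([302.1, 286.0], 0.64), ([285.9, 225.0], 0.26)]
[[ 0.4899  0.6306 -0.602   1.1792]
 [ 0.8717 -0.3609  0.3315 -0.3938]
 [-0.0082 -0.6871 -0.7265  0.8043]
 [ 0.      0.      0.      1.    ]] [[-0.0072 -0.9919  0.1271  0.4753]
 [-1.      0.0072 -0.0001 -0.1025]
 [-0.0008 -0.1271 -0.9919  1.1455]
 [ 0.      0.      0.      1.    ]] 52.75124913027203 44.10054428436278
{'clock': 1.0, 'joint_pos': array([-1.4636,  0.3132,  0.0461,  1.3036, -0.    ,  1.4312]), 'qvel': array([-0.0012,  0.    , -0.0008, -0.0014, -0.002 , -0.0006]), 'tau': array([  0.0013, -48.0474,  29.8818,   0.0001,  -0.0002,  -0.    ]), 'tcp_pos': array([ 0.1405, -0.5576,  0.2423]), 'orientation': array([ 0.0001,  0.9924,  0.1231, -0.    ]), 'wrist_force': array([ 0.0292, -0.0757,  0.7185]), 'ft_torque': array([ 0.0233,  0.0154, -0.0174]), 'grip_force': 0.0, 'finger_gap': 0.08557851784846199}
```

View pics/s0.png

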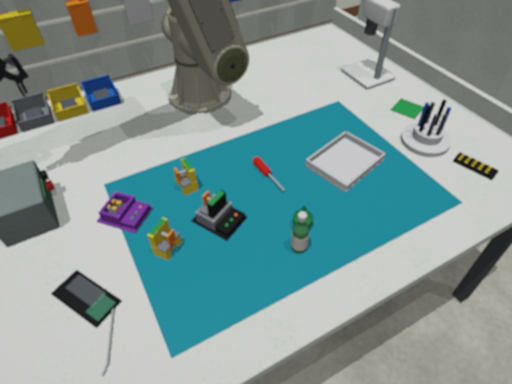

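View pics/t0.png

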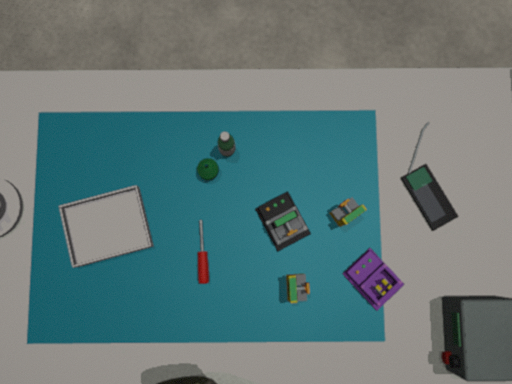

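Candidates: the black pack with green top in the grey dock (top 285,222; scene 215,205) is the target. Yellow look-alikes are at top (298,288) and (348,211), and the purple dock is at (375,278). I'll fit the pose and check it in a crop.

```bash
cat > fit.py <<'E'
from h import *
from scipy.optimize import least_squares
np.set_printoptions(precision=4,suppress=True)
s=read_camera("scene");t=read_camera("top")
hsv=cv2.cvtColor(t["color"],cv2.COLOR_RGB2HSV)
roi=t["color"][185:260,245:322]; hs=hsv[185:260,245:322]
teal=((hs[...,0]>85)&(hs[...,0]<105)&(hs[...,1]>120)&(hs[...,2]>80))
m=(~teal).astype(np.uint8); n,l,st,c=cv2.connectedComponentsWithStats(m)
k=1+np.argmax(st[1:,4]); pts=np.argwhere(l==k)[:,::-1]+[245,185]
print("comp",st[k]); r=cv2.minAreaRect(pts.astype(np.float32));print(r)
box=cv2.boxPoints(r);print([at_z(t,p,0.01)[:2] for p in box])
def W(x,y,th,P): c,s_=np.cos(th),np.sin(th); P=np.array(P)/1000; return [x+c*P[0]-s_*P[1],y+s_*P[0]+c*P[1],P[2]]
obs=[]
for pic,key in((s,"s"),(t,"t")):
    for name,P in(("pack_button",(-24,0,66)),("pack_grip_face",(21,0,66)),("dock",(0,0,0)),("pack_hook",(-16,0,26)),("pack",(0,0,6))):
        rr=(lambda q:[d for d in q if np.hypot(*(np.array(d["point"])-([212,205] if key=="s" else [286,224])))<22])(tip_of(name,pic))
        if rr: obs.append((pic,P,rr[0]["point"],name+key))
f=lambda v:np.concatenate([np.array(proj(pic,W(*v,P)))-p for pic,P,p,_ in obs])
best=min((least_squares(f,[*at_z(t,[284,225],0)[:2],a],loss="soft_l1") for a in np.arange(0,6.3,1)),key=lambda q:q.cost)
v=best.x;print("pose",v,np.degrees(v[2]));print([(o[3],e.round(1).tolist()) for o,e in zip(obs,f(v).reshape(-1,2))])
g=lambda pic,c,z:None
def crop(pic,cx,cy,w=45,h=38,k=8):
    x0,y0=int(cx-w),int(cy-h); im=cv2.resize(np.ascontiguousarray(pic["color"][y0:y0+2*h,x0:x0+2*w,::-1]),None,fx=k,fy=k,interpolation=cv2.INTER_CUBIC)
    def ln(Ps,col):
        q=[((np.array(proj(pic,W(*v,P)))-[x0,y0]+.5)*k).astype(int).tolist() for P in Ps]; cv2.polylines(im,[np.array(q)],True,col,1)
    ln([(-45,-46,0),(72,-46,0),(72,46,0),(-45,46,0)],(0,0,255))
    ln([(5,-30,86),(21,-30,86),(21,30,86),(5,30,86)],(255,0,255))
    ln([(-30,-39,40),(30,-39,40),(30,39,40),(-30,39,40)],(255,255,255))
    ln([(-24,-12,50),(-24,12,50),(-24,12,81),(-24,-12,81)],(0,255,255))
    return im
a=crop(t,285,222);b=crop(s,215,208)
im=np.hstack([a,b]);cv2.imwrite("pics/c%d.png"%t["shot"],cv2.resize(im,(800,int(800*im.shape[0]/im.shape[1]))));print(t["shot"])
E
python3 fit.py
```

```text
comp [  10    7   55   60 1866]
((281.8618469238281, 220.9759979248047), (48.980472564697266, 39.21066665649414), 61.189208984375)
[array([ 0.5912, -0.1135]), array([ 0.6365, -0.197 ]), array([ 0.5324, -0.2517]), array([ 0.4881, -0.1688])]
pose [ 0.5503 -0.1909  0.6267] 35.90809634587483
[('pack_buttons', [0.8, -0.2]), ('docks', [-0.2, 1.4]), ('pack_hooks', [-2.8, 0.5]), ('packs', [-2.7, -2.5]), ('pack_buttont', [2.1, 1.3]), ('pack_grip_facet', [-1.2, -0.9]), ('dockt', [-1.0, -1.1]), ('pack_hookt', [-0.9, 0.4]), ('packt', [0.1, -0.2])]
4
```

```bash
sed -i 's/^v=best.x/v=np.array([0.5502,-0.1892,np.radians(28.5)])/; s/pics\/c%d/pics\/d%d/' fit.py; python3 fit.py | tail -3; ls pics
```

```text
pose [ 0.5502 -0.1892  0.4974] 28.500000000000004
[('pack_buttons', [-2.0, -0.4]), ('pack_grip_faces', [-1.9, 1.7]), ('docks', [-1.4, 0.2]), ('pack_hooks', [-3.8, -1.2]), ('packs', [-3.4, -0.4]), ('pack_buttont', [-0.4, 0.1]), ('pack_grip_facet', [-3.5, 2.7]), ('dockt', [1.1, 1.2]), ('pack_hookt', [-0.2, -2.7]), ('packt', [1.1, 2.1])]
6
a.png
c4.png
d6.png
s0.png
t0.png
```

View pics/d6.png

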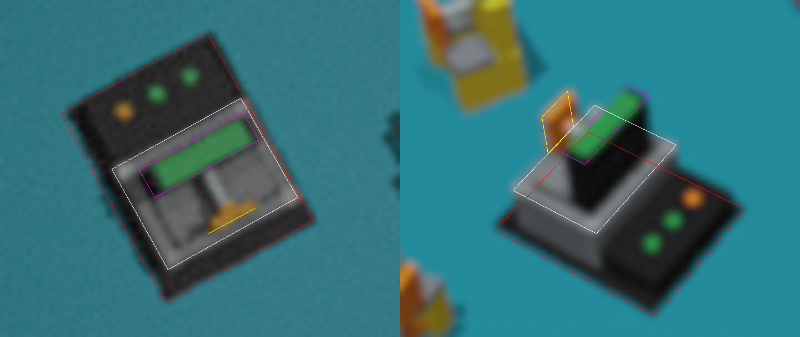

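The overlay shows the black pack in the grey dock, tab towards lower right in top (crop 235,215), and the foot outline matching in both views. The yaw of 28.5° fits. Next I'll refine with colour centroids and locate the rest.

```bash
cat > m.py <<'E'
from h import *
np.set_printoptions(precision=4,suppress=True)
def cen(pic,c,r,h0,h1,smin=110):
    x0,y0=int(c[0]-r),int(c[1]-r);im=pic["color"][y0:y0+2*r,x0:x0+2*r];hs=cv2.cvtColor(im,cv2.COLOR_RGB2HSV)
    m=((hs[...,0]>=h0)&(hs[...,0]<=h1)&(hs[...,1]>smin)&(hs[...,2]>60)).astype(np.uint8)
    n,l,st,ce=cv2.connectedComponentsWithStats(m)
    if n<2:return None
    k=1+np.argmax(st[1:,4]);return ce[k]+[x0,y0],st[k,4],cv2.minAreaRect((np.argwhere(l==k)[:,::-1]).astype(np.float32))[1:]
E
python3 - <<'E'
from m import *
s=read_camera("scene");t=read_camera("top")
gt=cen(t,(285,219),16,50,80);gs=cen(s,(216,200),16,50,80);ot=cen(t,(291,230),10,8,25);os_=cen(s,(206,200),10,8,25)
for g in(gt,gs,ot,os_):print(g)
print("green tri",tri(t,gt[0],s,gs[0]),"top z86",at_z(t,gt[0],.086)); 
c,sn=np.cos(np.radians(28.5)),np.sin(np.radians(28.5)); print("expect",[.5502+.013*c,-.1892+.013*sn])
for n,z in(("tray",0.005),("bottle",0),("blower",0),("driver",.012)):
    print(n,at_z(t,tip_of(n,t)[0]["point"],z))
for p in((60,205),(138,187),(152,244),(75,265)):print(at_z(t,p,.028)[:2])
E
```

```text
(array([285.1197, 218.5141]), np.int32(142), ((6.464503765106201, 22.7454776763916), 61.38954162597656))
(array([215.9596, 197.899 ]), np.int32(99), ((5.246846675872803, 19.036640167236328), 42.273685455322266))
(array([291.2703, 232.    ]), np.int32(37), ((3.5777084827423096, 11.180339813232422), 63.43495178222656))
(array([205.5294, 197.2353]), np.int32(51), ((11.0, 5.0), 90.0))
green tri [ 0.5618 -0.184   0.0848] top z86 [ 0.5614 -0.1848  0.086 ]
expect [np.float64(0.5616246224646055), np.float64(-0.1829969361166251)]
tray [0.5516 0.2386 0.005 ]Traceback (most recent call last):
  File "<stdin>", line 8, in <module>
IndexError: list index out of range
```

>>> jog_arm([
  {"slide": [34,-18,0],"angular": [0,0,-6.5],"fingers": 0},
  {"slide": [68,-36,0],"angular": [0,0,-13],"fingers": 0},
  {"slide": [102,-54,0],"angular": [0,0,-19.5],"fingers": 0},
  {"slide": [136,-72,0],"angular": [0,0,-26],"fingers": 0},
  {"slide": [170,-90,0],"angular": [0,0,-32.5],"fingers": 0},
  {"slide": [204,-108,0],"angular": [0,0,-39],"fingers": 0},
  {"slide": [238,-126,0],"angular": [0,0,-45.5],"fingers": 0},
  {"slide": [272,-144,0],"angular": [0,0,-52],"fingers": 0},
  {"slide": [306,-162,0],"angular": [0,0,-58.5],"fingers": 0},
  {"slide": [340,-180,0],"angular": [0,0,-65],"fingers": 0},
], squeeze=20)

```text
clock: 3.23
tcp_pos: [0.4274, -0.2985, 0.2426]
orientation: [0.0, 0.769, 0.639, -0.0]
wrist_force: [-1.0, -0.7, 0.1]
finger_gap: 0.0853
grip_force: 0.0
```

```bash
cat > go.py <<'E'
import sys
from h import *
from scipy.spatial.transform import Rotation as R
np.set_printoptions(precision=4,suppress=True)
def st():
    s=get_state();r=R.from_quat(np.roll(s["orientation"],-1));return s,r
def rel(xyz,yaw):   # target tool x yaw deg, pointing down
    s,r=st();T=R.from_euler("z",yaw,degrees=True)*R.from_euler("x",180,degrees=True)
    print("slide mm",r.inv().apply(np.array(xyz)-s["tcp_pos"])*1000,"ang",(r.inv()*T).as_rotvec(degrees=True),"t",s["clock"])
if __name__=="__main__": rel([float(a) for a in sys.argv[1:4]],float(sys.argv[4]))
E
python3 go.py .5489 -.1910 .16 118.5
```

```text
slide mm [127.9858  99.7792  82.5402] ang [  0.018    0.0349 -39.042 ] t 3.2333
```

>>> jog_arm([
  {"slide": [22,17,0],"angular": [0,0,-6.5],"fingers": 0},
  {"slide": [44,34,10],"angular": [0,0,-13],"fingers": 0},
  {"slide": [66,51,25],"angular": [0,0,-19.5],"fingers": 0},
  {"slide": [88,68,40],"angular": [0,0,-26],"fingers": 0},
  {"slide": [110,85,60],"angular": [0,0,-32.5],"fingers": 0},
  {"slide": [128,100,82],"angular": [0,0,-39],"fingers": 0},
  {"slide": [128,100,82],"angular": [0,0,-39],"fingers": 0},
])

```text
clock: 3.82
tcp_pos: [0.5491, -0.1894, 0.1558]
orientation: [-0.003, 0.51, 0.86, 0.0]
wrist_force: [-0.9, 0.3, 0.3]
finger_gap: 0.0854
grip_force: 0.0
```

```bash
python3 go.py .5489 -.1910 .058 118.5; python3 - <<'E'
from h import *
t=read_camera("top");s=read_camera("scene")
a=cv2.resize(t["color"][175:270,225:352],None,fx=4,fy=4,interpolation=2)[:380,:400];b=cv2.resize(s["color"][130:225,150:250],None,fx=4,fy=4,interpolation=2)
cv2.imwrite("pics/e.png",np.hstack([a,b])[:,:,::-1])
print(get_state()["wrist_force"])
E
```

```text
slide mm [-1.8255 -0.6991 97.7863] ang [-0.1191 -0.2974  0.1175] t 3.8167
[-0.10121167  0.4181108   0.18220409]
```

View pics/e.png

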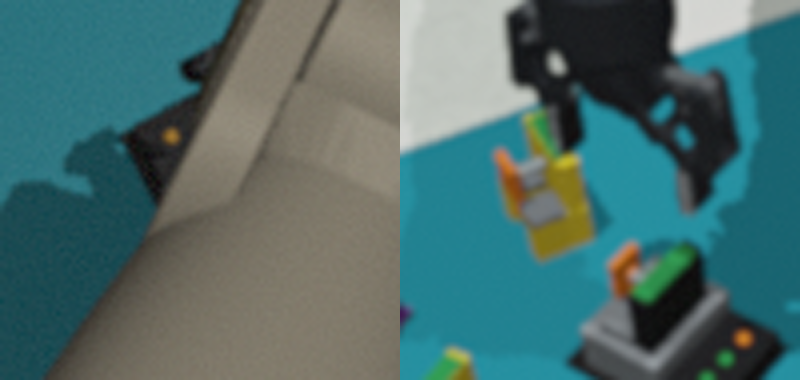

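The gripper stands over the dock with its fingers on either side of the pack (tips at crop 570,150 and 690,205; pack at 655,270). It lines up, so I'll descend.

>>> jog_arm([
  {"slide": [-1,-0.5,20],"fingers": 0},
  {"slide": [-1,-0.5,45],"fingers": 0},
  {"slide": [-1,-0.5,60],"fingers": 0},
  {"slide": [-1,-0.5,60],"fingers": 0},
  {"slide": [-1,-0.5,60],"fingers": 0},
])

```text
schema error: expected keys fingers, slide, angular
```

```bash
python3 go.py .5489 -.1910 .058 118.5
```

```text
slide mm [  0.4259   1.3903 101.1371] ang [-0.1089 -0.1144 -0.3268] t 3.9167
```

>>> jog_arm([
  {"slide": [0.4,1.4,20],"angular": [0,0,0],"fingers": 0},
  {"slide": [0.4,1.4,45],"angular": [0,0,0],"fingers": 0},
  {"slide": [0.4,1.4,75],"angular": [0,0,0],"fingers": 0},
  {"slide": [0.4,1.4,92],"angular": [0,0,0],"fingers": 0},
  {"slide": [0.4,1.4,101],"angular": [0,0,0],"fingers": 0},
  {"slide": [0.4,1.4,101],"angular": [0,0,0],"fingers": 0},
  {"slide": [0.4,1.4,101],"angular": [0,0,0],"fingers": 0},
])

```text
clock: 4.5
tcp_pos: [0.5498, -0.1931, 0.0604]
orientation: [0.001, 0.515, 0.857, -0.0]
wrist_force: [-0.9, -0.2, 0.1]
finger_gap: 0.0857
grip_force: 0.0
```

```bash
python3 go.py .5489 -.1910 .058 118.5;python3 -c "
from workcell import *;print(get_state())"
```

```text
slide mm [2.2673 0.2381 2.434 ] ang [ 0.0291  0.0631 -0.4559] t 4.5
{'clock': 4.5, 'joint_pos': array([-4.75432549e-01,  4.41965617e-01, -2.30932520e-01,  8.96702852e-01,
       -2.05108884e-04,  6.05900964e-01]), 'qvel': array([ 0.00511371, -0.01520356,  0.02349793,  0.00233199, -0.00117092,
       -0.00302494]), 'tau': array([-4.28122748e-02, -4.97867811e+01,  2.48896694e+01, -1.97125861e-02,
       -4.81072348e-03,  4.69511084e-03]), 'tcp_pos': array([ 0.54975348, -0.1931112 ,  0.06043636]), 'orientation': array([ 6.03083136e-04,  5.14707718e-01,  8.57365498e-01, -6.33754694e-05]), 'wrist_force': array([-0.90110957, -0.16379468,  0.14311476]), 'ft_torque': array([-0.01821274, -0.01742424,  0.03246401]), 'grip_force': 0.0, 'finger_gap': 0.08567596029538957}
```

>>> jog_arm([
  {"slide": [2,0.2,2],"angular": [0,0,-0.4],"fingers": 0.2},
  {"slide": [2,0.2,2],"angular": [0,0,-0.4],"fingers": 0.4},
  {"slide": [2,0.2,2],"angular": [0,0,-0.4],"fingers": 0.4},
  {"slide": [2,0.2,2],"angular": [0,0,-0.4],"fingers": 0.4},
  {"slide": [2,0.2,2],"angular": [0,0,-0.4],"fingers": 0.4},
])

```text
clock: 4.92
tcp_pos: [0.5492, -0.1904, 0.0579]
orientation: [0.001, 0.511, 0.86, -0.0]
wrist_force: [-0.2, -0.4, 0.4]
finger_gap: 0.0516
grip_force: 0.0
```

```bash
python3 go.py .5489 -.1910 .058 118.5
```

```text
slide mm [-0.4067 -0.5375 -0.0908] ang [0.0319 0.0554 0.048 ] t 4.9167
```

>>> jog_arm([
  {"slide": [-0.4,-0.4,0],"angular": [0,0,0],"fingers": 0.45},
  {"slide": [-0.4,-0.4,0],"angular": [0,0,0],"fingers": 0.45},
  {"slide": [-0.4,-0.4,0],"angular": [0,0,0],"fingers": 0.45},
])

```text
clock: 5.17
tcp_pos: [0.5489, -0.1908, 0.0574]
orientation: [0.0, 0.511, 0.86, 0.0]
wrist_force: [0.2, 0.9, 0.1]
finger_gap: 0.047
grip_force: 0.3
```

>>> jog_arm([
  {"slide": [0,0,0],"angular": [0,0,0],"fingers": 0.475},
  {"slide": [0,0,0],"angular": [0,0,0],"fingers": 0.475},
  {"slide": [0,0,0],"angular": [0,0,0],"fingers": 0.475},
])

```text
clock: 5.42
tcp_pos: [0.549, -0.1908, 0.0575]
orientation: [0.0, 0.511, 0.86, 0.0]
wrist_force: [1.5, 1.4, 1.3]
finger_gap: 0.045
grip_force: 7.0
```

>>> jog_arm([
  {"slide": [0,1,0],"angular": [0,0,0],"fingers": 0.49},
  {"slide": [0,2,0],"angular": [0,0,0],"fingers": 0.508},
  {"slide": [0,2,0],"angular": [0,0,0],"fingers": 0.508},
  {"slide": [0,2,0],"angular": [0,0,0],"fingers": 0.508},
])

```text
clock: 5.75
tcp_pos: [0.5504, -0.1901, 0.0578]
orientation: [0.0, 0.511, 0.86, -0.0]
wrist_force: [-0.6, 1.4, 4.8]
finger_gap: 0.0423
grip_force: 8.3
```

>>> jog_arm([
  {"slide": [0,0,-1],"angular": [0,0,0],"fingers": 0.508},
  {"slide": [0,0,-1.5],"angular": [0,0,0],"fingers": 0.508},
  {"slide": [0,0,-1.5],"angular": [0,0,0],"fingers": 0.508},
])

```text
clock: 6.0
tcp_pos: [0.5498, -0.1896, 0.058]
orientation: [-0.001, 0.511, 0.86, -0.0]
wrist_force: [1.5, 0.2, -4.1]
finger_gap: 0.0422
grip_force: 8.7
```

>>> jog_arm([
  {"slide": [0,0.2,-0.5],"angular": [0,0,0],"fingers": 0.508},
  {"slide": [0,0.2,-1],"angular": [0,0,0],"fingers": 0.508},
  {"slide": [0,0.2,-1],"angular": [0,0,0],"fingers": 0.508},
])

```text
clock: 6.25
tcp_pos: [0.5501, -0.1896, 0.0593]
orientation: [-0.001, 0.511, 0.86, -0.0]
wrist_force: [0.1, -0.0, -4.1]
finger_gap: 0.0424
grip_force: 8.4
```

>>> jog_arm([
  {"slide": [0,0,-0.4],"angular": [0,0,0],"fingers": 0.508},
  {"slide": [0,0,-0.8],"angular": [0,0,0],"fingers": 0.508},
  {"slide": [0,0,-0.8],"angular": [0,0,0],"fingers": 0.508},
])

```text
clock: 6.5
tcp_pos: [0.5499, -0.1894, 0.0598]
orientation: [-0.001, 0.511, 0.86, -0.0]
wrist_force: [0.7, -0.7, -10.6]
finger_gap: 0.0423
grip_force: 8.1
```

>>> jog_arm([
  {"slide": [0,0.5,0.1],"angular": [0,0,0],"fingers": 0.52},
  {"slide": [0,0.5,0.1],"angular": [0,0,0],"fingers": 0.52},
  {"slide": [0,0.5,0.1],"angular": [0,0,0],"fingers": 0.52},
])

```text
clock: 6.75
tcp_pos: [0.5503, -0.1893, 0.0599]
orientation: [-0.001, 0.511, 0.86, -0.0]
wrist_force: [-0.8, 1.0, -11.5]
finger_gap: 0.0411
grip_force: 10.1
```

>>> jog_arm([
  {"slide": [0,0.5,-0.1],"angular": [0,0,0],"fingers": 0.532},
  {"slide": [0,0.5,-0.1],"angular": [0,0,0],"fingers": 0.532},
  {"slide": [0,0.5,-0.1],"angular": [0,0,0],"fingers": 0.532},
])

```text
clock: 7.0
tcp_pos: [0.5508, -0.1891, 0.0601]
orientation: [-0.001, 0.511, 0.86, -0.0]
wrist_force: [-1.2, -0.1, -11.8]
finger_gap: 0.0406
grip_force: 11.6
```

>>> jog_arm([
  {"slide": [0,0.5,0.2],"angular": [0,0,0],"fingers": 0.543},
  {"slide": [0,0.5,0.2],"angular": [0,0,0],"fingers": 0.543},
  {"slide": [0,0.5,0.2],"angular": [0,0,0],"fingers": 0.543},
])

```text
clock: 7.25
tcp_pos: [0.5514, -0.1889, 0.0602]
orientation: [-0.0, 0.511, 0.86, -0.0]
wrist_force: [-3.3, 0.6, -10.2]
finger_gap: 0.0389
grip_force: 10.9
```

>>> jog_arm([
  {"slide": [0,0.5,0.1],"angular": [0,0,0],"fingers": 0.554},
  {"slide": [0,0.5,0.1],"angular": [0,0,0],"fingers": 0.554},
  {"slide": [0,0.5,0.1],"angular": [0,0,0],"fingers": 0.554},
])

```text
clock: 7.5
tcp_pos: [0.5522, -0.1888, 0.0604]
orientation: [-0.0, 0.511, 0.86, -0.0]
wrist_force: [-2.9, 0.1, -9.5]
finger_gap: 0.0382
grip_force: 11.4
```

>>> jog_arm([
  {"slide": [0.2,0.1,0],"angular": [0,0,0],"fingers": 0.566},
  {"slide": [0.2,0.1,0],"angular": [0,0,0],"fingers": 0.566},
  {"slide": [0.2,0.1,0],"angular": [0,0,0],"fingers": 0.566},
])

```text
clock: 7.75
tcp_pos: [0.5526, -0.1887, 0.0605]
orientation: [0.0, 0.511, 0.86, -0.0]
wrist_force: [-1.8, -1.1, -8.1]
finger_gap: 0.0371
grip_force: 11.6
```

>>> jog_arm([
  {"slide": [0,0.3,0],"angular": [0,0,0],"fingers": 0.578},
  {"slide": [0,0.3,0],"angular": [0,0,0],"fingers": 0.578},
  {"slide": [0,0.3,0],"angular": [0,0,0],"fingers": 0.578},
])

```text
clock: 8.0
tcp_pos: [0.5539, -0.1889, 0.0613]
orientation: [0.001, 0.511, 0.86, 0.0]
wrist_force: [0.5, -0.3, -3.9]
finger_gap: 0.0367
grip_force: 11.1
```

>>> jog_arm([
  {"slide": [0,0,-0.7],"angular": [0,0,0],"fingers": 0.578},
  {"slide": [0,0,-1.4],"angular": [0,0,0],"fingers": 0.578},
  {"slide": [0,0,-1.4],"angular": [0,0,0],"fingers": 0.578},
])

```text
clock: 8.25
tcp_pos: [0.5532, -0.1887, 0.0623]
orientation: [0.001, 0.511, 0.86, 0.0]
wrist_force: [-0.3, -0.3, -3.8]
finger_gap: 0.0362
grip_force: 11.0
```

It's free, with only the weight felt. I'll raise it gently.

>>> jog_arm([
  {"slide": [0,0,-0.8],"angular": [0,0,0],"fingers": 0.578},
  {"slide": [0,0,-1.6],"angular": [0,0,0],"fingers": 0.578},
  {"slide": [0,0,-2.4],"angular": [0,0,0],"fingers": 0.578},
  {"slide": [0,0,-3],"angular": [0,0,0],"fingers": 0.578},
  {"slide": [0,0,-3],"angular": [0,0,0],"fingers": 0.578},
])

```text
clock: 8.67
tcp_pos: [0.553, -0.1883, 0.0649]
orientation: [0.0, 0.511, 0.86, 0.0]
wrist_force: [1.7, 1.3, -4.3]
finger_gap: 0.0365
grip_force: 10.0
```

>>> jog_arm([
  {"slide": [0,0,-1.5],"angular": [0,0,0],"fingers": 0.578},
  {"slide": [0,0,-3],"angular": [0,0,0],"fingers": 0.578},
  {"slide": [0,0,-4.5],"angular": [0,0,0],"fingers": 0.578},
  {"slide": [0,0,-6],"angular": [0,0,0],"fingers": 0.578},
  {"slide": [0,0,-6],"angular": [0,0,0],"fingers": 0.578},
])

```text
clock: 9.08
tcp_pos: [0.5529, -0.1884, 0.0711]
orientation: [0.0, 0.511, 0.86, 0.0]
wrist_force: [1.4, 2.3, -3.5]
finger_gap: 0.0363
grip_force: 9.4
```

>>> jog_arm([
  {"slide": [0,0,-2],"angular": [0,0,0],"fingers": 0.578},
  {"slide": [0,0,-4],"angular": [0,0,0],"fingers": 0.578},
  {"slide": [0,0,-6],"angular": [0,0,0],"fingers": 0.578},
  {"slide": [0,0,-8],"angular": [0,0,0],"fingers": 0.578},
  {"slide": [0,0,-8],"angular": [0,0,0],"fingers": 0.578},
])

```text
clock: 9.5
tcp_pos: [0.5526, -0.1887, 0.0793]
orientation: [0.0, 0.511, 0.86, -0.0]
wrist_force: [2.2, 0.3, -2.5]
finger_gap: 0.0358
grip_force: 12.3
```

>>> jog_arm([
  {"slide": [0,0.3,-2],"angular": [0,0,0],"fingers": 0.578},
  {"slide": [0,0.3,-5],"angular": [0,0,0],"fingers": 0.578},
  {"slide": [0,0.3,-8],"angular": [0,0,0],"fingers": 0.578},
  {"slide": [0,0.3,-12],"angular": [0,0,0],"fingers": 0.578},
  {"slide": [0,0.3,-16],"angular": [0,0,0],"fingers": 0.578},
  {"slide": [0,0.3,-20],"angular": [0,0,0],"fingers": 0.578},
  {"slide": [0,0.3,-24],"angular": [0,0,0],"fingers": 0.578},
  {"slide": [0,0.3,-30],"angular": [0,0,0],"fingers": 0.578},
  {"slide": [0,0.3,-35],"angular": [0,0,0],"fingers": 0.578},
  {"slide": [0,0.3,-35],"angular": [0,0,0],"fingers": 0.578},
])

```text
clock: 10.33
tcp_pos: [0.5536, -0.1887, 0.1152]
orientation: [0.001, 0.511, 0.86, -0.0]
wrist_force: [0.7, 0.1, -4.4]
finger_gap: 0.0359
grip_force: 11.2
```

```bash
python3 - <<'E'
from h import *
t=read_camera("top");s=read_camera("scene")
b=cv2.resize(s["color"][110:240,140:400],(800,400),interpolation=2)
cv2.imwrite("pics/f.png",b[:,:,::-1])
for n,z in(("bottle",0),("blower",0),("driver",.012),("tray",.0)):
    for k,p in(("t",t),("s",s)):
        r=tip_of(n,p)
        if r: print(n,k,at_z(p,r[0]["point"],z).round(3),round(r[0]["p"],2))
E
python3 go.py .545 .22 .19 118.5
```

```text
bottle t [ 0.742 -0.056  0.   ] 0.53
bottle s [ 0.747 -0.048  0.   ] 0.84
blower t [ 0.681 -0.008  0.   ] 0.83
blower s [ 0.681 -0.006  0.   ] 0.75
driver t [0.495 0.004 0.012] 0.66
driver s [0.491 0.01  0.012] 0.6
tray t [0.557 0.234 0.   ] 0.56
tray s [0.561 0.239 0.   ] 0.73
slide mm [362.3429 188.2543 -76.4891] ang [-0.0159 -0.0162  0.0394] t 10.8333
```

View pics/f.png

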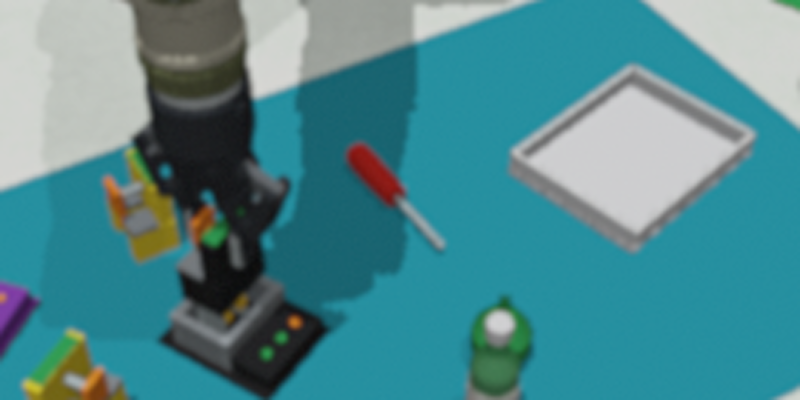

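The pack is lifted clear of the dock (crop 225,270), gripped across the tab. The tray is free (crop 635,155), with the bottle and blower off the path.

>>> jog_arm([
  {"slide": [0,0,-8],"angular": [0,0,0],"fingers": 0.578},
  {"slide": [0,0,-22],"angular": [0,0,0],"fingers": 0.578},
  {"slide": [8,4,-38],"angular": [0,0,0],"fingers": 0.578},
  {"slide": [20,11,-52],"angular": [0,0,0],"fingers": 0.578},
  {"slide": [38,21,-60],"angular": [0,0,0],"fingers": 0.578},
  {"slide": [60,33,-65],"angular": [0,0,0],"fingers": 0.578},
  {"slide": [84,46,-68],"angular": [0,0,0],"fingers": 0.578},
  {"slide": [108,60,-70],"angular": [0,0,0],"fingers": 0.578},
  {"slide": [132,73,-70],"angular": [0,0,0],"fingers": 0.578},
  {"slide": [156,86,-70],"angular": [0,0,0],"fingers": 0.578},
])

```text
clock: 11.67
tcp_pos: [0.554, -0.009, 0.1847]
orientation: [0.001, 0.511, 0.86, 0.0]
wrist_force: [0.6, -0.6, -5.2]
finger_gap: 0.0364
grip_force: 11.2
```

>>> jog_arm([
  {"slide": [24,13,0],"angular": [0,0,0],"fingers": 0.578},
  {"slide": [48,26,0],"angular": [0,0,0],"fingers": 0.578},
  {"slide": [72,39,0],"angular": [0,0,0],"fingers": 0.578},
  {"slide": [96,52,0],"angular": [0,0,0],"fingers": 0.578},
  {"slide": [120,65,0],"angular": [0,0,0],"fingers": 0.578},
  {"slide": [144,78,0],"angular": [0,0,0],"fingers": 0.578},
  {"slide": [168,91,0],"angular": [0,0,0],"fingers": 0.578},
  {"slide": [188,103,0],"angular": [0,0,0],"fingers": 0.578},
  {"slide": [203,112,0],"angular": [0,0,0],"fingers": 0.578},
  {"slide": [212,118,0],"angular": [0,0,0],"fingers": 0.578},
])

```text
clock: 12.5
tcp_pos: [0.5561, 0.2346, 0.1842]
orientation: [0.0, 0.51, 0.86, 0.0]
wrist_force: [0.3, -0.3, -4.1]
finger_gap: 0.0364
grip_force: 11.2
```

```bash
python3 go.py .557 .234 .065 118.5; python3 - <<'E'
from h import *
s=read_camera("scene")
b=cv2.resize(s["color"][70:220,250:450],(800,600),interpolation=2)
cv2.imwrite("pics/g.png",b[:,:,::-1]); st=get_state();print(st["tcp_pos"],st["wrist_force"],st["finger_gap"])
E
```

```text
slide mm [ -1.0142   0.4454 119.2076] ang [ 0.0405 -0.0147  0.1578] t 12.5
[0.5563236  0.23566954 0.18413091] [ 1.68365653  2.41699705 -4.45279226] 0.03631512093104207
```

View pics/g.png

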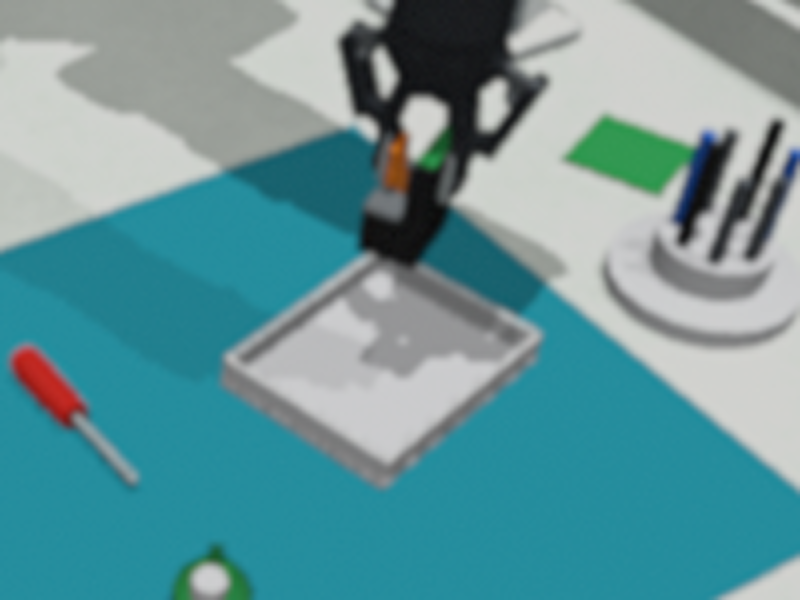

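The pack hangs upright over the tray, so I'll lower it.

>>> jog_arm([
  {"slide": [0,0,8],"angular": [0,0,0],"fingers": 0.578},
  {"slide": [0,0,22],"angular": [0,0,0],"fingers": 0.578},
  {"slide": [0,0,40],"angular": [0,0,0],"fingers": 0.578},
  {"slide": [0,0,60],"angular": [0,0,0],"fingers": 0.578},
  {"slide": [0,0,78],"angular": [0,0,0],"fingers": 0.578},
  {"slide": [0,0,92],"angular": [0,0,0],"fingers": 0.578},
  {"slide": [0,0,102],"angular": [0,0,0],"fingers": 0.578},
  {"slide": [0,0,109],"angular": [0,0,0],"fingers": 0.578},
  {"slide": [0,0,112],"angular": [0,0,0],"fingers": 0.578},
  {"slide": [0,0,112],"angular": [0,0,0],"fingers": 0.578},
])

```text
clock: 13.38
tcp_pos: [0.5561, 0.2319, 0.0712]
orientation: [-0.0, 0.511, 0.859, -0.0]
wrist_force: [0.1, -0.4, -4.6]
finger_gap: 0.0363
grip_force: 11.2
```

>>> jog_arm([
  {"slide": [0,0,1.5],"angular": [0,0,0],"fingers": 0.578},
  {"slide": [0,0,3],"angular": [0,0,0],"fingers": 0.578},
  {"slide": [0,0,4.5],"angular": [0,0,0],"fingers": 0.578},
  {"slide": [0,0,6],"angular": [0,0,0],"fingers": 0.578},
  {"slide": [0,0,7.5],"angular": [0,0,0],"fingers": 0.578},
  {"slide": [0,0,7.5],"angular": [0,0,0],"fingers": 0.578},
])

```text
clock: 13.88
tcp_pos: [0.5561, 0.2324, 0.0639]
orientation: [-0.0, 0.511, 0.86, -0.0]
wrist_force: [0.9, 1.1, -4.7]
finger_gap: 0.0361
grip_force: 11.2
```

>>> jog_arm([
  {"slide": [0,0,0.8],"angular": [0,0,0],"fingers": 0.578},
  {"slide": [0,0,1.6],"angular": [0,0,0],"fingers": 0.578},
  {"slide": [0,0,2.4],"angular": [0,0,0],"fingers": 0.578},
  {"slide": [0,0,3],"angular": [0,0,0],"fingers": 0.578},
  {"slide": [0,0,3],"angular": [0,0,0],"fingers": 0.578},
])

```text
clock: 14.3
tcp_pos: [0.5561, 0.2324, 0.061]
orientation: [-0.0, 0.511, 0.86, -0.0]
wrist_force: [-0.5, 0.0, -3.6]
finger_gap: 0.0363
grip_force: 11.2
```

>>> jog_arm([
  {"slide": [0,0,0.5],"angular": [0,0,0],"fingers": 0.578},
  {"slide": [0,0,1],"angular": [0,0,0],"fingers": 0.578},
  {"slide": [0,0,1],"angular": [0,0,0],"fingers": 0.578},
])

```text
clock: 14.55
tcp_pos: [0.5562, 0.2324, 0.06]
orientation: [-0.0, 0.511, 0.86, -0.0]
wrist_force: [-0.1, 0.4, -4.7]
finger_gap: 0.0361
grip_force: 11.2
```

>>> jog_arm([
  {"slide": [0,0,0.5],"angular": [0,0,0],"fingers": 0.578},
  {"slide": [0,0,1],"angular": [0,0,0],"fingers": 0.578},
  {"slide": [0,0,1],"angular": [0,0,0],"fingers": 0.578},
])

```text
clock: 14.8
tcp_pos: [0.5562, 0.2324, 0.059]
orientation: [-0.0, 0.511, 0.86, -0.0]
wrist_force: [0.3, 0.4, -3.7]
finger_gap: 0.036
grip_force: 11.2
```

>>> jog_arm([
  {"slide": [0,0,0.5],"angular": [0,0,0],"fingers": 0.578},
  {"slide": [0,0,1],"angular": [0,0,0],"fingers": 0.578},
  {"slide": [0,0,1],"angular": [0,0,0],"fingers": 0.578},
])

```text
clock: 15.05
tcp_pos: [0.5562, 0.2324, 0.0581]
orientation: [0.0, 0.511, 0.86, -0.0]
wrist_force: [-0.4, 0.5, -3.7]
finger_gap: 0.0363
grip_force: 11.2
```

>>> jog_arm([
  {"slide": [0,0,0.5],"angular": [0,0,0],"fingers": 0.578},
  {"slide": [0,0,1],"angular": [0,0,0],"fingers": 0.578},
  {"slide": [0,0,1],"angular": [0,0,0],"fingers": 0.578},
])

```text
clock: 15.3
tcp_pos: [0.5564, 0.2325, 0.0579]
orientation: [0.0, 0.511, 0.86, 0.0]
wrist_force: [-1.7, 0.4, 3.5]
finger_gap: 0.0361
grip_force: 10.4
```

>>> jog_arm([
  {"slide": [0,0,0.5],"angular": [0,0,0],"fingers": 0.578},
  {"slide": [0,0,1],"angular": [0,0,0],"fingers": 0.578},
  {"slide": [0,0,1],"angular": [0,0,0],"fingers": 0.578},
])

```text
clock: 15.55
tcp_pos: [0.5565, 0.2325, 0.0578]
orientation: [0.001, 0.511, 0.86, 0.0]
wrist_force: [-3.8, -1.1, 9.4]
finger_gap: 0.0363
grip_force: 9.3
```

>>> jog_arm([
  {"slide": [0,0,-1.3],"angular": [0,0,0],"fingers": 0.578},
  {"slide": [0,0,-1.3],"angular": [0,0,0],"fingers": 0.578},
  {"slide": [0,-0.9,-1.3],"angular": [0,0,0],"fingers": 0.558},
  {"slide": [0,-1.8,-1.3],"angular": [0,0,0],"fingers": 0.538},
  {"slide": [0,-2.7,-1.3],"angular": [0,0,0],"fingers": 0.518},
  {"slide": [0,-3.6,-1.3],"angular": [0,0,0],"fingers": 0.498},
  {"slide": [0,-4.3,-1.3],"angular": [0,0,0],"fingers": 0.478},
  {"slide": [0,-4.3,-1.3],"angular": [0,0,0],"fingers": 0.45},
  {"slide": [0,-4.3,-1.3],"angular": [0,0,0],"fingers": 0.4},
  {"slide": [0,-4.3,-1.3],"angular": [0,0,0],"fingers": 0.3},
])

```text
clock: 16.38
tcp_pos: [0.5528, 0.2304, 0.0578]
orientation: [0.0, 0.511, 0.86, 0.0]
wrist_force: [0.5, -0.8, 0.0]
finger_gap: 0.0595
grip_force: 0.0
```

>>> jog_arm([
  {"slide": [0,0,0],"angular": [0,0,0],"fingers": 0.1},
  {"slide": [0,0,0],"angular": [0,0,0],"fingers": 0},
  {"slide": [0,0,0],"angular": [0,0,0],"fingers": 0},
  {"slide": [0,0,-10],"angular": [0,0,0],"fingers": 0},
  {"slide": [0,0,-30],"angular": [0,0,0],"fingers": 0},
  {"slide": [0,0,-55],"angular": [0,0,0],"fingers": 0},
  {"slide": [0,0,-85],"angular": [0,0,0],"fingers": 0},
  {"slide": [0,0,-110],"angular": [0,0,0],"fingers": 0},
  {"slide": [0,0,-120],"angular": [0,0,0],"fingers": 0},
  {"slide": [0,0,-120],"angular": [0,0,0],"fingers": 0},
])

```text
clock: 17.22
tcp_pos: [0.5544, 0.2309, 0.1813]
orientation: [0.002, 0.511, 0.86, 0.002]
wrist_force: [0.8, 0.4, -0.7]
finger_gap: 0.0852
grip_force: 0.0
```

```bash
python3 - <<'E'
from h import *
s=read_camera("scene");t=read_camera("top")
b=cv2.resize(s["color"][70:260,150:410],(800,585),interpolation=2)
cv2.imwrite("pics/h.png",b[:,:,::-1]); st=get_state();print(st["tcp_pos"],st["wrist_force"],st["finger_gap"])
E
```

```text
[0.55235825 0.23035556 0.17723014] [ 0.01827489 -0.27392974 -0.39640584] 0.08529667751383488
```

View pics/h.png

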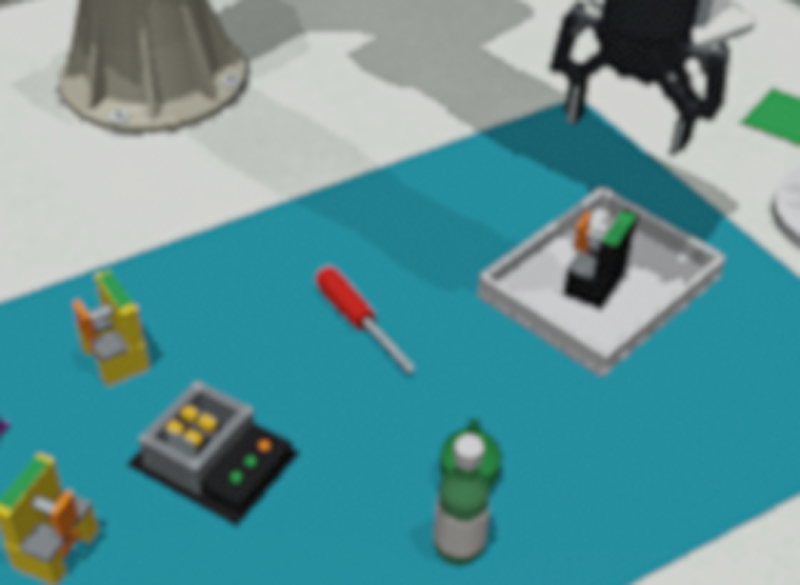

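The pack stands upright in the tray (crop 600,260). The dock is empty, nothing else has moved, and the gripper is clear.

```bash
python3 -c "
from workcell import *;print(hand_in())"
```

```text
the job is handed in; nothing more can be done
None
```

The pack came free at about 8 mm of tab press and now stands upright in the white tray with the gripper clear; the bottle, blower and screwdriver were not touched, and the job is handed in.

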